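# Stand the fallen bookend up and push it against the sketchbooks

### The job

The painted wooden L-shaped bookend has fallen on its back: push its raised yellow foot over and down, away from the books, so that the bookend tips up to stand on that foot, then push it along the table until its back is flush against the red end of the row of sketchbooks, square to it and roughly centred on it. Only push with the fingers: never lift the bookend off the table, do not shove the row of books out of place, and leave the cup, the glue bottle and the paint jar alone.

Things in the scene. Friction and masses are not known exactly. Their poses are not given: they have to be found in the camera images.
- bookend: Loose L of two boards 22 mm thick, 110 mm wide; about 0.4 kg. Starts on its back: white back board (140 mm) flat on the table, yellow foot (110 mm) standing up at the end away from the books. Origin: mid-width on the L's outer corner, the edge it tips about. Own x: from the corner along the back board (starts level, towards the books; must end up), z: along the foot (starts up), y: width.
- bookend_back (a point): Point on the outer face of the bookend's back board (the face that must meet the books; underneath at the start), mid-width, 50 mm from the outer corner. The back board fills own z 0 to 22 mm, the foot own x 0 to 22 mm. Tipped beyond about 56 degrees from lying, the bookend drops onto its foot by itself; let go earlier, it falls back.
- bookend_foot_end (a point): Middle of the free end of the yellow foot, 110 mm from the outer corner, half-way through its thickness. At the start the top of the upright board; once standing, the foot lies flat, 22 mm high, pointing away from the books. Pushed low on this end the standing bookend slides; pushed high on the back board it would tip over.
- books: Five hardback sketchbooks (red, brown, green, blue, orange) standing tight together; they move as one loose block of 2.5 kg, 135 mm long along own x, 140 mm deep along own y, 180 to 195 mm tall. Origin on the table under the middle of the row. The flat red end that faces the bookend is at own x = -67.5 mm; own x points away from the bookend.
- cup: Bystander: red drinking cup, 92 mm across the rim, 62 mm across the foot, 118 mm tall; origin at the centre of its underside.
- glue: Bystander: blue glue bottle, 48 mm across, 130 mm tall; origin at the centre of its underside.
- jar: Bystander: green paint jar with a white cap, 64 mm across, 60 mm tall; origin at the centre of its underside.
Things that resemble listed ones, but are neither listed nor needed, are in the scene too. Leave any pink, purple or turquoise look-alike of the bookend alone.

How it is judged:
On the way:
1. the bookend stands upright on its foot (angle between bookend's own x axis and vertical below 0.12 rad and angular speed of bookend below 0.3 rad/s), for 0.2 s.
At the end, for the whole second after the job is handed in: The bookend stands upright on its foot (within 7 degrees) at rest, the middle of its back within 7 mm of the red end of the row of books, square to it within 7 degrees and centred on it within 35 mm; the row of books stands upright within 25 mm of where it began (angle between bookend's own x axis and vertical below 0.12 rad and x of bookend_back in the frame of books above -0.0745 m and y of bookend_back in the frame of books between -0.035 and 0.035 m and angle between the z axis of bookend and the x axis of books, either way round below 0.12 rad and linear speed of bookend below 0.01 m/s and height (world z) of bookend below 0.01 m and angle between books's own z axis and vertical below 0.1 rad and distance of books from where it was at the start of the episode below 0.025 m); the robot touches nothing.
It fails at once if the bookend is lifted (its outer corner more than 20 mm off the table) (height (world z) of bookend above 0.02 m).
It fails at once if the row of books is shoved more than 25 mm or tipped (distance of books from where it was at the start of the episode above 0.025 m or angle between books's own z axis and vertical above 0.25 rad).
It fails at once if the cup is moved more than 20 mm or tipped (distance of cup from where it was at the start of the episode above 0.02 m or angle between cup's own z axis and vertical above 0.3 rad).
It fails at once if the glue is moved more than 20 mm or tipped (distance of glue from where it was at the start of the episode above 0.02 m or angle between glue's own z axis and vertical above 0.3 rad).
It fails at once if the jar is moved more than 20 mm or tipped (distance of jar from where it was at the start of the episode above 0.02 m or angle between jar's own z axis and vertical above 0.3 rad).
It also fails if it takes over 54 s, if anything falls off the work surface, if the arm or the gripper's body presses on something with over 40 N, if the wrist force passes 120 N, or if a joint passes its speed limit or range.

### The arm

A 7-joint arm with a two-finger parallel gripper is mounted at the origin on the work surface. World frame = base frame: x ahead of the robot, y to its left, z up, the work surface at z = 0. Lengths are in m, angles in rad, forces in N, time in s.
With the tool pointing down it reaches from about 0.4 to 0.875 m from the base axis. Payload 19.3 kg.
Tool frame: the origin (TCP) lies between the finger pads; the fingertips stand 17 mm ahead of it and the grasp point (between the pads) lies 2 mm behind it; z points along the fingers, x is the direction in which the jaws open and shut, and the axes are right-handed (so a half turn about z gives the same grasp; the last joint's range is limited). The gripper opens to 85 mm and grips with 20 to 120 N. Pads are 22 mm wide; open, the fingers measure 114 mm over their backs; the gripper's body (76 mm by 85 mm) begins 54 mm behind the grasp point. The pads swing forward as they close: fully open they stand 13 mm farther back than shut.
Start: joints at [1.188, 0.521, -0.036, 1.599, 0.021, 1.021, -0.113], TCP at [0.192, -0.595, 0.248] pointing down, gripper open.
Joint ranges: [-2.91, 2.91], [-0.3, 2.13], [-1.5, 1.42], [0.17, 2.43], [-1.26, 4.41], [0.16, 1.93], [-2.52, 2.52]. Speed limits (rad/s): [1.89, 1.89, 2.39, 2.39, 3.01, 3.01, 3.01].

### API

Orientations are given as [roll, pitch, yaw] about the fixed x, y, z axes, in that order (R = Rz(yaw) Ry(pitch) Rx(roll)).
In Python, from workcell import bot gives the robot as it stands. The module is installed in compiled form; this text tells all that it offers.
- The arm moves only by the tool arm_command, never from a script. Its argument "targets" is a list of rows, each a list of 6 numbers: the shift along the tool's x, y, z in mm, then the turn, a rotation vector about the tool's x, y, z in degrees. In form: [[x, y, z, wx, wy, wz], ...]. A call has 1 to 8 rows; each row shifts and turns the pose as measured when the row begins, along the tool's axes as they then stand; what a row does not reach is not made up. A row lasts 1/10 s, in which the tool goes at most 50 mm and 8.59 degrees, less where a joint would pass 70% of its speed; a pose out of reach is approached as far as the arm can. A call is refused whole if a number of a shift passes 50 or a number of a turn 8.59, either way. A call with a gripper value outside its range is refused whole. "grip" is the opening in per cent of the stroke, from 0 (shut) to 100 (fully open), set as the call begins (left out, the last holds). The fingers move at their own pace and stop on an object; "grip_force" is the grip in N (left out, the last holds). Time passes only in rows, so rows that do not move let the fingers close. It gives the time, the measured TCP pose, the force and the opening at its end, in the units of the state.
- bot.observe(): the state, without advancing time (a new reading comes with each control period).
- bot.grab_frame(name): name is "scene" or "top" or "wrist"; returns a dict with "color" (480x640x3 uint8, red, green, blue), "depth" (480x640 float32, m along the optical axis (not along the pixel's ray), 0 where there is no reading), "fov_y" (degrees; the focal length in pixels is half the picture's height over the tangent of half this angle, whatever the lens; pixels are square), "cx", "cy" (the principal point, pixels), "R" (3x3) and "t" (3): a world point X has camera coordinates R X + t; the wrist camera has in their place "hand_eye" (4x4, takes a point from camera to tool coordinates, whose origin is the TCP and whose axes are the tool frame's). Camera axes: x right, y down, z forward; pixel columns grow to the right and rows downward; lengths in m; the calibration is good to about 2 mm. A picture is of the moment at which its call begins: read the wrist's pose just before it.
- bot.job_done(): hands the job in, once; it reports no verdict.
The state is a dict: "clock": time; "qpos": joint angles; "qd": joint speeds; "joint_efforts": joint torques, N m; "position": TCP position; "tool_rot": TCP orientation; "force": force on the tool from outside, world axes, zero at the start; "moment": the same for the moment, N m; "grip_width": finger opening in m.
Only numpy, scipy, OpenCV 4.12 (cv2) and the standard library are available. Lean on these libraries where they do the work, as an engineer would, in place of code of your own. Each camera call takes 0.05 s, during which the arm holds its last target. There are 200 camera calls.

## Working session

There is one attempt and no reset: what is moved stays moved. The work goes in short steps, Python scripts to look and compute and a tool call to move; the robot and the scene stay as the last step left them, time stands still between calls to the robot, and variables do not carry over. Pictures are saved under pics/ and viewed, about 8 in all and at most 12, crops included, and the job is handed in when it is done.

Besides the shell and the picture viewer there is one more tool, called as name(argument=value, ...), one argument or row to a line, values as JSON. arm_command: Moves the arm, as the interface text tells. Its arguments: {"type":"object","properties":{"targets":{"type":"array"},"grip":{"type":"number"},"grip_force":{"type":"number"}},"required":["targets"]}

```bash
mkdir -p pics && cat > h.py <<'E'
import numpy as np, cv2
from workcell import bot
from scipy.spatial.transform import Rotation as Ro
def grab(n):
    f=bot.grab_frame(n); return f
def cloud(f):
    d=f["depth"]; h,w=d.shape; fl=h/2/np.tan(np.radians(f["fov_y"])/2)
    u,v=np.meshgrid(np.arange(w),np.arange(h))
    P=np.stack([(u-f["cx"])/fl*d,(v-f["cy"])/fl*d,d],-1)
    W=(P-np.array(f["t"]))@np.array(f["R"])
    W[d==0]=np.nan
    return W
def save(n,im): cv2.imwrite("pics/"+n+".png",cv2.cvtColor(im,cv2.COLOR_RGB2BGR))
E
python3 - <<'E'
from h import *
s=bot.observe(); print({k:np.round(v,3) for k,v in s.items()})
for n in("top","scene"):
    f=grab(n); save(n+"0",f["color"]); print(n,np.round(-np.array(f["R"]).T@f["t"],3),f["fov_y"],(f["depth"]==0).mean())
E
```

```text
{'clock': np.float64(0.0), 'qpos': array([ 1.188,  0.522, -0.036,  1.6  ,  0.021,  1.021, -0.113]), 'qd': array([ 0.002,  0.001, -0.001,  0.001, -0.001, -0.001,  0.001]), 'joint_efforts': array([-0.0000e+00, -9.2712e+01,  1.9800e+00, -3.6993e+01,  1.8000e-02,
        8.0000e-03,  0.0000e+00]), 'position': array([ 0.192, -0.594,  0.248]), 'tool_rot': array([ 3.141e+00,  1.000e-03, -1.258e+00]), 'force': array([-0.302, -0.21 ,  0.204]), 'moment': array([ 0.009, -0.003, -0.005]), 'grip_width': np.float64(0.085)}
top [ 0.229 -0.049  1.319] 49.750525379499926 0.004205729166666667
scene [1.184 0.119 0.992] 53.023542897263134 0.004000651041666667
```

View pics/top0.png

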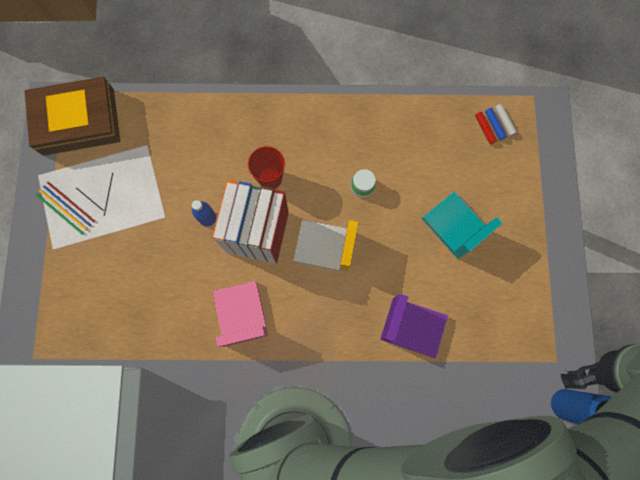

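View pics/scene0.png

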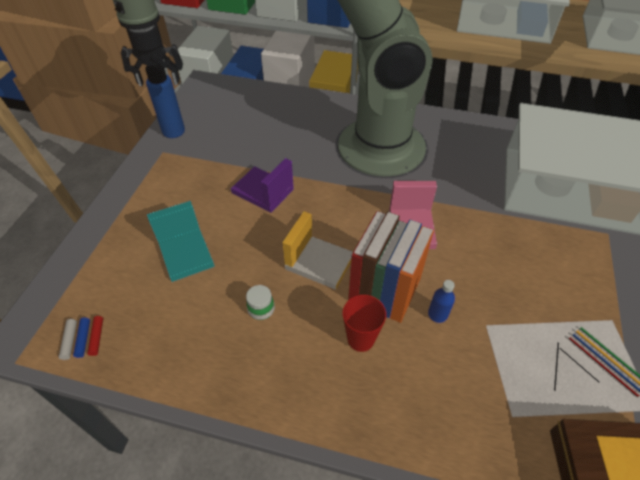

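The top view shows four L shapes: the white and yellow one at (325,245), teal at (460,225), purple at (415,325) and pink at (240,315). Only the first has a white back and a yellow foot, with the foot raised at (350,243) away from the red book end at (275,225). The cup is at (267,165), the jar at (364,182) and the glue at (203,213).

```bash
cat > m.py <<'E'
from h import *
def hsv(f): return cv2.cvtColor(f["color"],cv2.COLOR_RGB2HSV)
def box(W,m,lab,zlo,zhi):
    P=W[m&(W[...,2]>zlo)&(W[...,2]<zhi)]
    if len(P)<10: print(lab,"few",len(P)); return None
    r=cv2.minAreaRect(P[:,:2].astype(np.float32)*1000)
    print(lab,len(P),"med",np.round(np.median(P,0),3),"rect",np.round(r[0],1),np.round(r[1],1),round(r[2],1),"z",np.round(np.percentile(P[:,2],[2,98]),3))
    print("   corners",np.round(cv2.boxPoints(r)).tolist())
    return P
def roi(s,x0,y0,x1,y1):
    m=np.zeros(s,bool); m[y0:y1,x0:x1]=1; return m
E
python3 - <<'E'
from m import *
f=grab("top"); W=cloud(f); H=hsv(f); h,s,v=[H[...,i].astype(int) for i in range(3)]
S=h.shape
ye=(h>18)&(h<32)&(s>170)&(v>150)&roi(S,320,200,380,290)
box(W,ye,"yellow",0.02,0.2); box(W,ye,"yellow top",0.1,0.125)
wh=(s<40)&(v>110)&roi(S,285,210,352,275)
box(W,wh,"white",0.01,0.04)
m=roi(S,210,170,292,270); box(W,m,"books top",0.165,0.2)
red=((h<8)|(h>172))&(s>90)&roi(S,255,188,295,268); box(W,red,"red end",0.02,0.19)
box(W,roi(S,240,140,292,190),"cup",0.09,0.125)
box(W,roi(S,345,160,385,200),"jar",0.05,0.07)
box(W,roi(S,185,195,218,230),"glue",0.03,0.14)
box(W,roi(S,375,290,455,360),"purple",0.015,0.14)
P=cloud(f)[300:310,300:310]; print("table z",np.nanmedian(P[...,2]))
f=grab("scene"); W=cloud(f); H=hsv(f); h,s,v=[H[...,i].astype(int) for i in range(3)]
ye=(h>18)&(h<32)&(s>170)&(v>100)&roi(S,270,200,325,275)
box(W,ye,"s yellow",0.02,0.2); box(W,ye,"s yellow top",0.1,0.125)
box(W,(s<40)&(v>90)&roi(S,280,225,352,290),"s white",0.01,0.04)
red=((h<8)|(h>172))&(s>90)&roi(S,340,210,372,300); box(W,red,"s red end",0.02,0.19)
a=grab("scene")["color"][190:310,230:390]; save("crop",cv2.resize(a,None,fx=5,fy=5))
E
```

```text
yellow 423 med [ 0.475 -0.128  0.109] rect [ 475.2 -128.7] [ 21.4 109.6] 78.9 z [0.055 0.114]
   corners [[419.0, -129.0], [527.0, -150.0], [531.0, -129.0], [423.0, -108.0]]
yellow top 402 med [ 0.475 -0.128  0.109] rect [ 475.2 -128.7] [ 21.3 109.6] 78.9 z [0.104 0.114]
   corners [[419.0, -129.0], [527.0, -150.0], [531.0, -129.0], [423.0, -108.0]]
white 1891 med [ 0.487 -0.059  0.021] rect [488.7 -59.4] [115.5 110.9] 79.2 z [0.016 0.026]
   corners [[423.0, -106.0], [532.0, -127.0], [554.0, -13.0], [445.0, 8.0]]
books top 3773 med [0.52  0.103 0.189] rect [523.  103.1] [136.2 142.1] 78.5 z [0.175 0.198]
   corners [[440.0, 51.0], [579.0, 22.0], [606.0, 156.0], [467.0, 184.0]]
red end 575 med [0.507 0.039 0.142] rect [512.2  49.1] [ 26.4 140.1] 78.4 z [0.032 0.188]
   corners [[441.0, 50.0], [578.0, 22.0], [583.0, 48.0], [446.0, 76.0]]
cup 405 med [0.691 0.077 0.11 ] rect [669.   73.5] [90.6 90.2] 27.9 z [0.091 0.121]
   corners [[608.0, 92.0], [650.0, 13.0], [730.0, 55.0], [688.0, 135.0]]
jar 381 med [ 0.649 -0.17   0.059] rect [ 648.9 -171.6] [55.3 54.1] 0.1 z [0.052 0.064]
   cor
[... 429 characters left out ...]
31401280234
s yellow 828 med [ 0.495 -0.126  0.096] rect [ 478.4 -128.2] [ 23.7 112.3] 78.3 z [0.036 0.114]
   corners [[421.0, -128.0], [531.0, -151.0], [536.0, -128.0], [426.0, -105.0]]
s yellow top 386 med [ 0.484 -0.128  0.11 ] rect [ 477.9 -128.4] [ 23.5 111.4] 78.7 z [0.101 0.114]
   corners [[421.0, -129.0], [530.0, -151.0], [535.0, -128.0], [426.0, -106.0]]
s white 1652 med [ 0.498 -0.061  0.023] rect [489.1 -70.8] [133.1 112.1] 78.7 z [0.013 0.027]
   corners [[421.0, -125.0], [531.0, -147.0], [557.0, -17.0], [447.0, 5.0]]
s red end 587 med [0.583 0.039 0.116] rect [564.2  45.3] [161.2  48.8] 11.2 z [0.036 0.186]
   corners [[480.0, 54.0], [490.0, 6.0], [648.0, 37.0], [638.0, 85.0]]
```

View pics/crop.png

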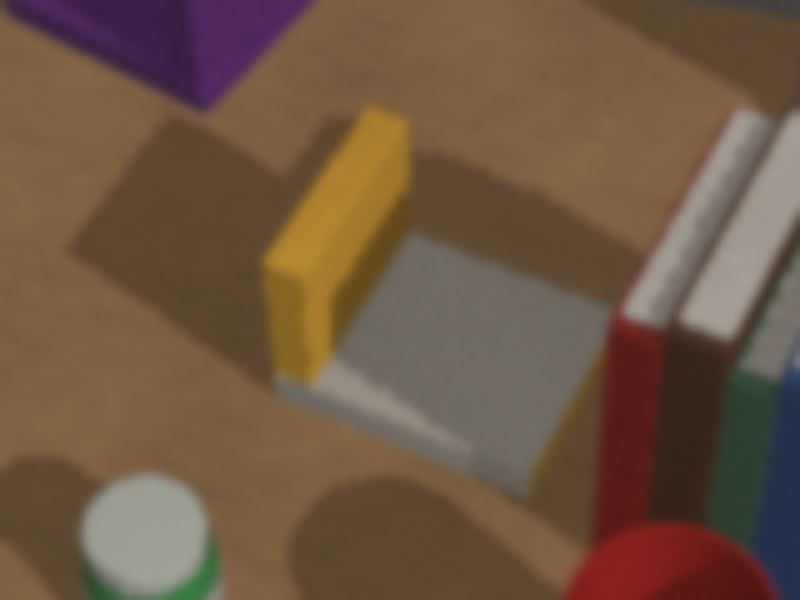

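The crop confirms it: yellow upright foot, white back lying flat, red book face beyond. Both views agree on the numbers: the bookend is square to the books within 1° and centred, with its outer corner about 179 mm from the red face. I'll approach with the tool x along the bookend width and the fingers half open.

arm_command(
  targets=[
    [-8,-38,0,0,0,-3.8],
    [-8,-38,0,0,0,-3.8],
    [-8,-38,0,0,0,-3.8],
    [-8,-38,0,0,0,-3.8],
    [-8,-38,0,0,0,-3.8],
    [-8,-38,0,0,0,-3.8],
    [-8,-38,0,0,0,-3.8],
    [-8,-38,0,0,0,-3.8],
  ],
  grip=50,
)

```text
clock: 1.05
position: [0.4187, -0.3803, 0.2465]
tool_rot: [3.139, 0.001, -0.718]
force: [-0.1, 0.2, 0.3]
grip_width: 0.0426
```

```bash
cat > g.py <<'E'
import sys
from h import *
C=np.array([.474,-.139]);a=np.radians(78.8);D=np.array([np.cos(a),np.sin(a)]);Wd=np.array([D[1],-D[0]])
def rel():
    o=bot.observe(); p=np.array(o["position"]); R=Ro.from_euler("xyz",o["tool_rot"])
    print("t",round(float(o["clock"]),2),"s,w,z mm",np.round([1000*(p[:2]-C)@D,1000*(p[:2]-C)@Wd,1000*p[2]],1),"F",np.round(o["force"],1),"w",round(float(o["grip_width"]),3))
    return p,R
def to(s,w,z):
    p,R=rel(); T=np.r_[C+s/1000*D+w/1000*Wd,z/1000]
    Rt=Ro.from_euler("xyz",[np.pi,0,a-np.pi/2])
    print("shift tool",np.round(R.inv().apply(T-p)*1000,1),"turn deg",np.round(np.degrees((R.inv()*Rt).as_rotvec()),2))
if __name__=="__main__": to(*map(float,sys.argv[1:4]))
E
python3 g.py 55 0 248
```

```text
t 1.05 s,w,z mm [-247.4   -7.4  246.5] F [-0.1  0.2  0.3] w 0.043
shift tool [-144.4 -265.8   -1.9] turn deg [  0.11   0.11 -29.91]
```

arm_command(
  targets=[
    [-9,-37,0,0,0,-3.75],
    [-9,-37,0,0,0,-3.75],
    [-9,-37,0,0,0,-3.75],
    [-9,-37,0,0,0,-3.75],
    [-9,-37,0,0,0,-3.75],
    [-9,-37,0,0,0,-3.75],
    [-9,-37,0,0,0,-3.75],
    [-9,-37,0,0,0,-3.75],
  ],
)

```text
clock: 1.85
position: [0.4938, -0.0755, 0.2461]
tool_rot: [3.14, 0.001, -0.171]
force: [0.5, 0.8, -0.8]
grip_width: 0.0428
```

```bash
python3 g.py 60 0 150
```

```text
t 1.85 s,w,z mm [ 66.1   7.1 246.1] F [ 0.5  0.8 -0.8] w 0.043
shift tool [-7.2  5.9 96.1] turn deg [0.07 0.04 1.42]
```

arm_command(
  targets=[
    [-2,1,40,0,0,0.5],
    [-2,1,40,0,0,0.5],
    [-2,1,40,0,0,0.4],
    [-1,0,18,0,0,0],
    [0,0,0,0,0,0],
    [0,0,0,0,0,0],
  ],
)

```text
clock: 2.45
position: [0.488, -0.0705, 0.1057]
tool_rot: [-3.14, -0.004, -0.184]
force: [0.4, -0.3, 0.2]
grip_width: 0.0429
```

```bash
python3 g.py 33 0 108; python3 - <<'E'
from h import *
f=grab("scene"); a=f["color"][170:320,220:400]; save("pre",cv2.resize(a,None,fx=4,fy=4))
E
```

```text
t 2.45 s,w,z mm [ 69.9   0.4 105.7] F [ 0.4 -0.3  0.2] w 0.043
shift tool [-0.8 36.9 -2.4] turn deg [-0.09 -0.21  0.66]
```

View pics/pre.png

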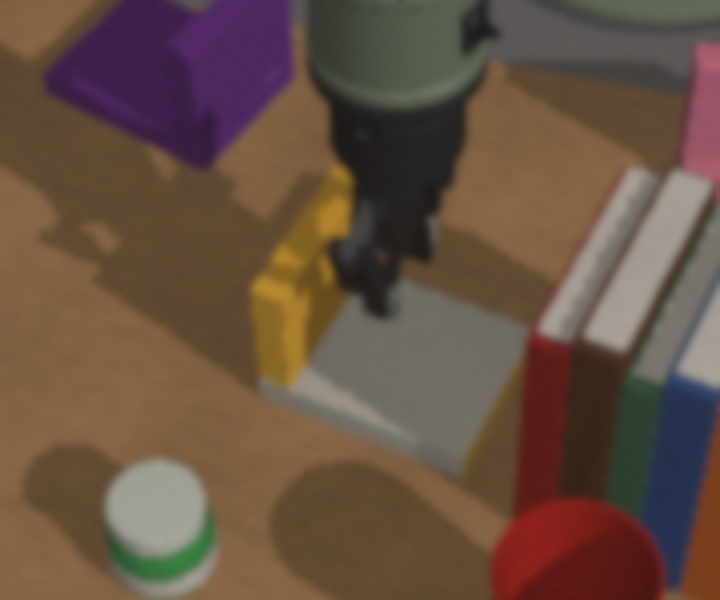

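The fingers, at (380,270), hang just on the books' side of the foot and clear of everything. Now I'll push towards tool +y.

arm_command(
  targets=[
    [0,18,0,0,0,0.6],
    [0,10,0,0,0,0],
    [0,6,0,0,0,0],
    [0,6,0,0,0,0],
    [0,6,0,0,0,0],
    [0,6,0,0,0,0],
  ],
)

```text
clock: 3.1
position: [0.4809, -0.1228, 0.1107]
tool_rot: [-3.139, -0.012, -0.193]
force: [0.5, 3.0, 2.2]
grip_width: 0.0428
```

```bash
cat > look.py <<'E'
from m import *
from g import rel,C,D,Wd
import sys
rel()
for n in("top","scene"):
    f=grab(n); W=cloud(f); H=hsv(f); h,s,v=[H[...,i].astype(int) for i in range(3)]
    q=W[...,:2]-C; ss=q@D*1000; ww=q@Wd*1000; z=W[...,2]*1000
    near=(np.abs(ww)<75)&(ss>-260)&(ss<240)&(z>4)
    def p(m,l):
        m=m&near
        if m.sum()<15: print(n,l,m.sum()); return
        P=np.stack([ss[m],ww[m],z[m]],-1).astype(np.float32)
        r=cv2.minAreaRect(P[:,:2])
        print(n,l,m.sum(),"s,w,z lo/hi",np.round(np.percentile(P,[1,99],0).T).tolist(),"rect",np.round(r[1]),round(r[2],1))
    p((h>18)&(h<32)&(s>150)&(v>90)&(ss<150),"yellow")
    p((s<45)&(v>80)&(ss<130),"white")
    p(((h<8)|(h>172))&(s>110)&(ss>0),"red")
    if len(sys.argv)>1: save(sys.argv[1]+n,f["color"])
E
python3 look.py
```

```text
t 3.1 s,w,z mm [ 17.2   3.7 110.7] F [0.5 3.  2.2] w 0.043
top yellow 0Traceback (most recent call last):
  File "look.py", line 16, in <module>
    p((s<45)&(v>80)&(ss<130),"white")
    ~^^^^^^^^^^^^^^^^^^^^^^^^^^^^^^^^
  File "look.py", line 13, in p
    r=cv2.minAreaRect(P[:,:2])
cv2.error: OpenCV(4.12.0) /io/opencv/modules/imgproc/src/convhull.cpp:143: error: (-215:Assertion failed) total >= 0 && (depth == CV_32F || depth == CV_32S) in function 'convexHull'
```

```bash
sed -i 's/minAreaRect(P\[:,:2\])/minAreaRect(np.ascontiguousarray(P[:,:2]))/' look.py && python3 look.py
```

```text
t 3.15 s,w,z mm [ 16.1   3.6 110.6] F [-0.2 -0.7  2.1] w 0.042
top yellow 0
top white 4158 s,w,z lo/hi [[-42.0, 127.0], [-74.0, 53.0], [25.0, 622.0]] rect [384. 137.] 0.0
top red 594 s,w,z lo/hi [[179.0, 205.0], [-68.0, 69.0], [29.0, 195.0]] rect [ 27. 140.] 0.5
scene yellow 708 s,w,z lo/hi [[-16.0, 137.0], [-48.0, 57.0], [27.0, 129.0]] rect [155. 111.] 1.0
scene white 9494 s,w,z lo/hi [[-35.0, 124.0], [-72.0, 65.0], [25.0, 610.0]] rect [146. 388.] 89.9
scene red 481 s,w,z lo/hi [[180.0, 219.0], [67.0, 74.0], [23.0, 187.0]] rect [54.  9.] 0.0
```

arm_command(
  targets=[
    [-1,9,1,0,0,0],
    [-1,9,1,0,0,0],
    [-1,9,2,0,0,0],
    [0,9,3,0,0,0],
    [0,8,4,0,0,0],
    [0,8,4,0,0,0],
  ],
)

```text
clock: 3.85
position: [0.4678, -0.1757, 0.0944]
tool_rot: [-3.139, -0.013, -0.192]
force: [0.4, -0.5, 0.3]
grip_width: 0.0422
```

```bash
python3 look.py
```

```text
t 3.85 s,w,z mm [-37.2   1.1  94.4] F [ 0.4 -0.5  0.3] w 0.042
top yellow 532 s,w,z lo/hi [[-41.0, 100.0], [-56.0, 51.0], [29.0, 127.0]] rect [160. 109.] 5.7
top white 4209 s,w,z lo/hi [[-89.0, 84.0], [-74.0, 51.0], [34.0, 608.0]] rect [132. 334.] 89.2
top red 592 s,w,z lo/hi [[179.0, 205.0], [-69.0, 69.0], [28.0, 195.0]] rect [ 27. 140.] 0.5
scene yellow 1340 s,w,z lo/hi [[-72.0, 96.0], [-52.0, 57.0], [30.0, 116.0]] rect [174. 115.] 0.5
scene white 8161 s,w,z lo/hi [[-85.0, 71.0], [-72.0, 61.0], [42.0, 600.0]] rect [139. 346.] 87.0
scene red 481 s,w,z lo/hi [[181.0, 219.0], [67.0, 74.0], [22.0, 186.0]] rect [54. 10.] 2.9
```

It is tipping cleanly, at about 40° with no slip. I'll continue along the arc past 56°.

arm_command(
  targets=[
    [0,8,4,0,0,0],
    [0,8,5,0,0,0],
    [0,7,6,0,0,0],
    [0,7,6,0,0,0],
    [0,6,4,0,0,0],
    [0,4,2,0,0,0],
    [0,0,0,0,0,0],
    [0,0,0,0,0,0],
  ],
)

```text
clock: 4.75
position: [0.459, -0.2186, 0.0638]
tool_rot: [-3.138, -0.01, -0.193]
force: [0.1, 0.7, 0.4]
grip_width: 0.043
```

```bash
python3 look.py a
```

```text
t 4.75 s,w,z mm [-81.    0.8  63.8] F [0.1 0.7 0.4] w 0.043
top yellow 970 s,w,z lo/hi [[-105.0, -8.0], [-55.0, 53.0], [12.0, 145.0]] rect [124. 101.] 90.0
top white 2382 s,w,z lo/hi [[-131.0, -7.0], [-74.0, 49.0], [34.0, 596.0]] rect [130. 130.] 89.2
top red 593 s,w,z lo/hi [[179.0, 205.0], [-68.0, 70.0], [29.0, 194.0]] rect [ 27. 141.] 0.6
scene yellow 868 s,w,z lo/hi [[-115.0, -10.0], [-50.0, 57.0], [6.0, 144.0]] rect [112. 109.] 89.2
scene white 8303 s,w,z lo/hi [[-127.0, -6.0], [-73.0, 58.0], [21.0, 590.0]] rect [137. 259.] 86.7
scene red 484 s,w,z lo/hi [[180.0, 221.0], [67.0, 75.0], [25.0, 188.0]] rect [53. 10.] 1.1
```

View pics/ascene.png

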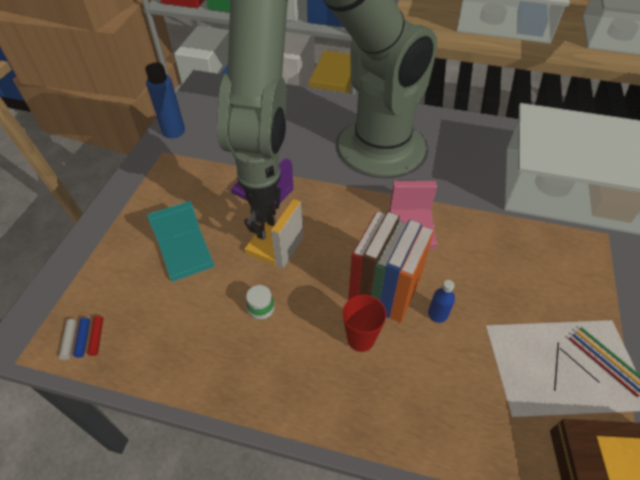

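The bookend stands on its foot at (275,245) in the scene view, with its back towards the books. I'll back out over the foot and drop down behind its end.

arm_command(
  targets=[
    [0,20,0,0,0,0],
    [0,25,0,0,0,0],
    [0,25,0,0,0,0],
    [0,4,15,0,0,0],
    [0,0,15,0,0,0],
    [0,0,10,0,0,0],
    [0,0,0,0,0,0],
  ],
)

```text
clock: 5.55
position: [0.4471, -0.2901, 0.0223]
tool_rot: [-3.138, -0.013, -0.188]
force: [-0.1, -0.1, 0.6]
grip_width: 0.0427
```

```bash
python3 look.py && python3 g.py -150 0 22
```

```text
t 5.55 s,w,z mm [-153.5    3.    22.3] F [-0.1 -0.1  0.6] w 0.043
top yellow 1807 s,w,z lo/hi [[-116.0, -9.0], [-55.0, 53.0], [13.0, 144.0]] rect [111. 109.] 89.6
top white 2133 s,w,z lo/hi [[-202.0, -7.0], [-74.0, 46.0], [34.0, 558.0]] rect [130. 200.] 89.7
top red 589 s,w,z lo/hi [[179.0, 205.0], [-69.0, 70.0], [31.0, 195.0]] rect [ 27. 141.] 0.5
scene yellow 1007 s,w,z lo/hi [[-115.0, -10.0], [-50.0, 57.0], [6.0, 145.0]] rect [118. 112.] 0.7
scene white 7876 s,w,z lo/hi [[-201.0, -6.0], [-73.0, 57.0], [19.0, 561.0]] rect [140. 248.] 89.9
scene red 484 s,w,z lo/hi [[181.0, 222.0], [67.0, 75.0], [22.0, 188.0]] rect [54. 12.] 10.5
t 5.65 s,w,z mm [-153.7    3.5   23.5] F [ 0.2 -0.5  0.9] w 0.043
shift tool [-3.5 -3.7  1.4] turn deg [-0.19 -0.81  0.46]
```

arm_command(
  targets=[
    [-2,-15,1,0,0.4,0.4],
    [-1,-10,0,0,0.4,0],
    [0,-10,0,0,0,0],
    [0,-12,0,0,0,0],
    [0,-12,0,0,0,0],
    [0,-12,0,0,0,0],
    [0,-12,0,0,0,0],
    [0,-10,0,0,0,0],
  ],
)

```text
clock: 6.45
position: [0.4647, -0.1931, 0.0244]
tool_rot: [-3.14, -0.031, -0.194]
force: [0.6, -1.4, -1.7]
grip_width: 0.0425
```

```bash
python3 look.py
```

```text
t 6.45 s,w,z mm [-54.9   1.4  24.4] F [ 0.6 -1.4 -1.7] w 0.042
top yellow 1496 s,w,z lo/hi [[-29.0, 66.0], [-55.0, 54.0], [15.0, 145.0]] rect [123.  99.] 89.6
top white 1357 s,w,z lo/hi [[-102.0, 60.0], [-72.0, 47.0], [49.0, 613.0]] rect [169. 126.] 7.5
top red 582 s,w,z lo/hi [[179.0, 205.0], [-69.0, 70.0], [31.0, 196.0]] rect [140.  28.] 89.9
scene yellow 1149 s,w,z lo/hi [[-39.0, 65.0], [-51.0, 58.0], [6.0, 144.0]] rect [113. 108.] 89.1
scene white 8207 s,w,z lo/hi [[-95.0, 69.0], [-72.0, 57.0], [23.0, 598.0]] rect [137. 331.] 88.2
scene red 482 s,w,z lo/hi [[181.0, 222.0], [66.0, 74.0], [25.0, 187.0]] rect [53. 11.] 1.1
```

arm_command(
  targets=[
    [0,-12,0,0,-0.8,0],
    [0,-12,0,0,-0.8,0],
    [0,-12,0,0,0,0],
    [0,-12,0,0,0,0],
    [0,-12,0,0,0,0],
    [0,-12,0,0,0,0],
    [0,-8,0,0,0,0],
    [0,-5,0,0,0,0],
  ],
)

```text
clock: 7.35
position: [0.482, -0.1043, 0.0245]
tool_rot: [-3.141, -0.001, -0.194]
force: [-1.0, -2.9, 0.5]
grip_width: 0.0429
```

```bash
python3 look.py b; python3 - <<'E'
import cv2
a=cv2.imread("pics/btop.png")[150:290,190:370];b=cv2.imread("pics/bscene.png")[180:320,260:440]
cv2.imwrite("pics/b2.png",cv2.resize(cv2.hconcat([a,b]),None,fx=2.2,fy=2.2,interpolation=cv2.INTER_CUBIC))
E
```

```text
t 7.35 s,w,z mm [35.6  1.1 24.5] F [-1.  -2.9  0.5] w 0.043
top yellow 650 s,w,z lo/hi [[110.0, 150.0], [-54.0, 54.0], [15.0, 145.0]] rect [ 44. 111.] 0.1
top white 881 s,w,z lo/hi [[-22.0, 100.0], [-69.0, 61.0], [356.0, 651.0]] rect [137. 105.] 63.9
top red 589 s,w,z lo/hi [[179.0, 205.0], [-68.0, 69.0], [29.0, 194.0]] rect [ 27. 140.] 0.6
scene yellow 1239 s,w,z lo/hi [[49.0, 149.0], [-50.0, 58.0], [7.0, 144.0]] rect [102. 114.] 0.1
scene white 8576 s,w,z lo/hi [[-19.0, 100.0], [-71.0, 67.0], [219.0, 617.0]] rect [148. 368.] 87.2
scene red 483 s,w,z lo/hi [[180.0, 219.0], [67.0, 74.0], [24.0, 187.0]] rect [54. 10.] 2.6
```

View pics/b2.png

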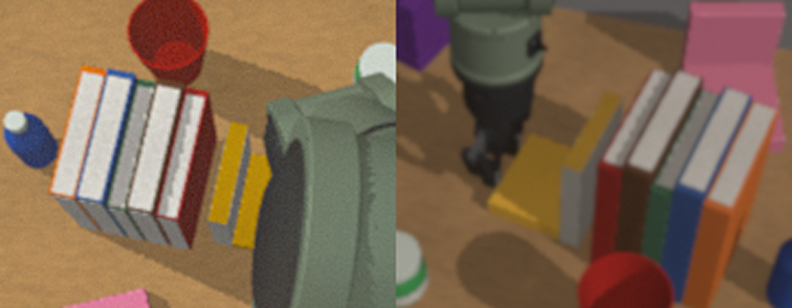

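The bookend stands square, with about 19 mm left to the red face. I'll creep in.

arm_command(
  targets=[
    [0,-6,0,0,0,0],
    [0,-5,0,0,0,0],
    [0,-3,0,0,0,0],
    [0,-2,0,0,0,0],
  ],
)

```text
clock: 7.85
position: [0.485, -0.089, 0.0245]
tool_rot: [-3.141, -0.001, -0.196]
force: [0.4, -3.4, 0.3]
grip_width: 0.0426
```

```bash
sed -i 's/(ss<150)/(ss<183)/' look.py; python3 look.py
```

```text
t 7.85 s,w,z mm [51.2  1.1 24.5] F [ 0.4 -3.4  0.3] w 0.043
top yellow 635 s,w,z lo/hi [[135.0, 180.0], [-54.0, 55.0], [16.0, 145.0]] rect [ 48. 121.] 1.0
top white 869 s,w,z lo/hi [[-11.0, 116.0], [-67.0, 61.0], [355.0, 649.0]] rect [135. 344.] 62.1
top red 448 s,w,z lo/hi [[179.0, 205.0], [-69.0, 70.0], [36.0, 196.0]] rect [ 27. 140.] 0.5
scene yellow 1287 s,w,z lo/hi [[64.0, 165.0], [-51.0, 58.0], [6.0, 144.0]] rect [107. 113.] 0.1
scene white 8723 s,w,z lo/hi [[-6.0, 116.0], [-71.0, 67.0], [219.0, 620.0]] rect [149. 383.] 88.0
scene red 471 s,w,z lo/hi [[181.0, 222.0], [68.0, 75.0], [23.0, 187.0]] rect [10. 52.] 89.7
```

arm_command(
  targets=[
    [0,-2,0,0,0,0],
    [0,-2,0,0,0,0],
  ],
)

```text
clock: 8.15
position: [0.4858, -0.0852, 0.0245]
tool_rot: [-3.141, -0.001, -0.196]
force: [-0.7, -1.9, 0.4]
grip_width: 0.0428
```

arm_command(
  targets=[
    [0,-2,0,0,0,0],
  ],
)

```text
clock: 8.25
position: [0.4861, -0.0832, 0.0245]
tool_rot: [-3.142, -0.001, -0.196]
force: [-1.1, -3.0, 0.5]
grip_width: 0.0426
```

```bash
python3 look.py
```

```text
t 8.25 s,w,z mm [57.1  1.1 24.5] F [-1.1 -3.   0.5] w 0.043
top yellow 567 s,w,z lo/hi [[145.0, 180.0], [-54.0, 54.0], [16.0, 145.0]] rect [ 36. 111.] 1.0
top white 832 s,w,z lo/hi [[-3.0, 123.0], [-67.0, 60.0], [355.0, 650.0]] rect [137. 110.] 59.5
top red 329 s,w,z lo/hi [[179.0, 205.0], [-69.0, 70.0], [40.0, 196.0]] rect [ 27. 140.] 0.5
scene yellow 1207 s,w,z lo/hi [[70.0, 165.0], [-51.0, 58.0], [6.0, 143.0]] rect [114. 101.] 88.9
scene white 8847 s,w,z lo/hi [[-1.0, 122.0], [-72.0, 68.0], [219.0, 621.0]] rect [149. 389.] 88.4
scene red 470 s,w,z lo/hi [[181.0, 219.0], [67.0, 75.0], [24.0, 187.0]] rect [11. 53.] 88.2
```

arm_command(
  targets=[
    [0,-2,0,0,0,0],
  ],
)

```text
clock: 8.45
position: [0.4864, -0.0813, 0.0245]
tool_rot: [3.142, -0.0, -0.196]
force: [-3.2, -9.9, 2.5]
grip_width: 0.0428
```

arm_command(
  targets=[
    [0,-2,0,0,0,0],
  ],
)

```text
clock: 8.55
position: [0.4864, -0.0809, 0.0245]
tool_rot: [3.139, 0.0, -0.198]
force: [-2.2, -16.6, 2.6]
grip_width: 0.0428
```

Contact: the force went from 3 N to 17 N and the motion stopped. I'll back off.

arm_command(
  targets=[
    [0,3,0,0,0,0],
    [0,10,0,0,0,0],
    [0,30,0,0,0,0],
    [0,30,-20,0,0,0],
    [0,30,-40,0,0,0],
    [0,40,-40,0,0,0],
    [0,50,-40,0,0,0],
    [0,0,0,0,0,0],
  ],
)

```text
clock: 9.35
position: [0.45, -0.2611, 0.1544]
tool_rot: [3.141, 0.001, -0.194]
force: [-0.2, 1.1, -1.3]
grip_width: 0.0428
```

arm_command(
  targets=[
    [0,50,0,0,0,0],
    [0,40,0,0,0,0],
    [0,0,0,0,0,0],
    [0,0,0,0,0,0],
  ],
)

```text
clock: 9.75
position: [0.4322, -0.3483, 0.155]
tool_rot: [3.141, -0.002, -0.195]
force: [-0.0, 1.6, 0.8]
grip_width: 0.0424
```

```bash
python3 look.py c; python3 - <<'E'
from m import *
from g import C,D,Wd
a=cv2.imread("pics/ctop.png")[150:290,190:370];b=cv2.imread("pics/cscene.png")[180:320,260:440]
cv2.imwrite("pics/c2.png",cv2.resize(cv2.hconcat([a,b]),None,fx=2.2,fy=2.2,interpolation=cv2.INTER_CUBIC))
f=grab("top");W=cloud(f);H=hsv(f);S=W.shape[:2]
box(W,roi(S,200,160,292,275)&~((H[...,0]>18)&(H[...,0]<32)&(H[...,1]>150)),"books",0.165,0.2)
h,s,v=[H[...,i].astype(int) for i in range(3)]
y=(h>18)&(h<32)&(s>150)&roi(S,255,180,360,290)
box(W,y,"board top",0.13,0.15); box(W,y,"foot",0.012,0.03)
f=grab("scene");W=cloud(f);H=hsv(f);h,s,v=[H[...,i].astype(int) for i in range(3)]
y=(h>18)&(h<32)&(s>150)&roi(S,260,180,400,310)
box(W,y,"s board top",0.13,0.15); box(W,y,"s foot",0.012,0.03)
E
```

```text
t 9.75 s,w,z mm [-213.5   -0.3  155. ] F [-0.   1.6  0.8] w 0.042
top yellow 1876 s,w,z lo/hi [[71.0, 180.0], [-55.0, 54.0], [13.0, 145.0]] rect [110. 115.] 0.3
top white 3655 s,w,z lo/hi [[-258.0, -152.0], [-74.0, 44.0], [242.0, 609.0]] rect [105. 133.] 5.5
top red 281 s,w,z lo/hi [[179.0, 206.0], [-68.0, 71.0], [38.0, 197.0]] rect [ 27. 140.] 0.1
scene yellow 1188 s,w,z lo/hi [[71.0, 166.0], [-51.0, 58.0], [6.0, 144.0]] rect [ 99. 113.] 0.5
scene white 5378 s,w,z lo/hi [[-258.0, -152.0], [-73.0, 56.0], [343.0, 584.0]] rect [142. 110.] 90.0
scene red 470 s,w,z lo/hi [[181.0, 219.0], [68.0, 75.0], [25.0, 189.0]] rect [52. 10.] 2.8
books 3765 med [0.519 0.103 0.189] rect [522.9 103.8] [136.3 141.7] 78.5 z [0.174 0.198]
   corners [[440.0, 51.0], [579.0, 23.0], [606.0, 156.0], [467.0, 185.0]]
board top 397 med [0.508 0.029 0.14 ] rect [509.4  27.9] [ 19.7 112.7] 78.5 z [0.135 0.147]
   corners [[452.0, 29.0], [563.0, 7.0], [567.0, 26.0], [456.0, 49.0]]
foot 1469 med [ 0.495 -0.026  0.021] rect [495.9 -27.2] [ 88.2 111.1] 78.7 z [0.016 0.027]
   corners [[433.0, -59.0], [542.0, -81.0], [559.0, 5.0], [450.0, 27.0]]
s board top 114 med [0.522 0.018 0.142] rect [508.6  20. ] [ 11.6 105.7] 80.4 z [0.139 0.144]
   corners [[456.0, 23.0], [560.0, 6.0], [562.0, 17.0], [457.0, 35.0]]
s foot 1015 med [ 0.51  -0.037  0.023] rect [498.4 -29.2] [ 85.  112.4] 79.3 z [0.015 0.027]
   corners [[435.0, -60.0], [546.0, -81.0], [561.0, 2.0], [451.0, 23.0]]
```

View pics/c2.png

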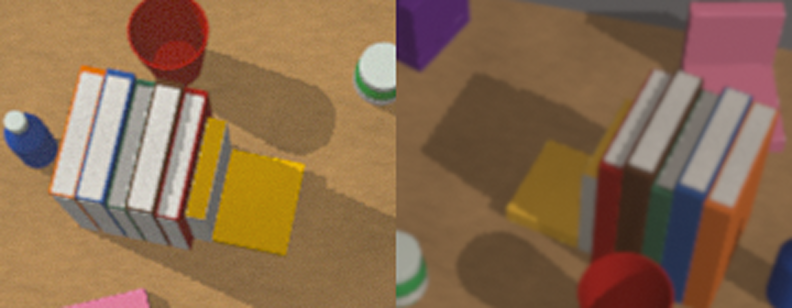

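The back is flush against the red cover, square and centred (s = 180 mm in the bookend frame against the red face at 179–181 mm). The books moved less than 1 mm and the robot is clear, so I'm handing in.

```bash
python3 -c "
from workcell import bot
print(bot.job_done(), bot.observe()['clock'])"
```

```text
the job is handed in; nothing more can be done
the job is handed in; nothing more can be done
```

The bookend now stands on its yellow foot with its back against the red end of the books, and I handed the job in at about 10 s on the robot's clock; no verdict was reported.

I tipped it by pushing the foot over in an arc with both half-open fingers. Then I pushed low on the foot end until the force rose from 3 N to 17 N, where it met the books, and backed off.

**Last checks:**
- **Gap:** the back and the red face agree within the roughly 2 mm camera calibration.
- **Square and centred:** the angle to the books is about 0.2° in the top view, and it is centred to about 1 mm.
- **Books:** the row moved less than 1 mm.
- **Bystanders:** the cup, jar and glue look unmoved in the pictures. I did not measure them again at the end.
- **Disagreements:** the side view put the bookend's board top at 80.4° instead of 78.5°, but the books hide most of it there. The side view's foot and the top view both fit a square placing. No check failed.

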